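# Put the lids on the clay jars before firing

## Task

The unglazed lidded jars are to be fired with their lids on, so put each of the four lids, lying on its own ware board, on the jar it was made for (small round, large round, square and long oval), turned to match and fully seated on the rim, knob up. Dry clay chips, so lower the lids on rather than dropping them, and leave the jars standing where they are. Do not disturb the water bowl or the round ornament.

Things in the scene. Friction and masses are not known exactly. Their poses are not given: they have to be found in the camera images.
- lid_small: Small ROUND lid: plate 74 mm dia., knob 22 mm dia., flange 44 mm dia. Origin: centre of flange underside; flange 8 mm deep, plate top at 15 mm, knob top at 41 mm (neck 8, straight head 18 mm). Loose, under 0.25 kg, knob up on a 16 mm board. Belongs on jar_small: flange enters the mouth with 6 mm play all round, plate on rim, origin then 87 mm above the jar's.
- lid_large: Large ROUND lid: plate 106 mm dia., knob 30 mm dia., flange 74 mm dia. Origin: centre of flange underside; flange 8 mm deep, plate top at 15 mm, knob top at 41 mm (neck 8, straight head 18 mm). Loose, under 0.25 kg, knob up on a 16 mm board. Belongs on jar_large: flange enters the mouth with 6 mm play all round, plate on rim, origin then 77 mm above the jar's.
- lid_square: SQUARE lid: plate 88 x 88, knob 24 x 24, flange 56 x 56 mm, all square to its own x, y. Origin: centre of flange underside; flange 8 mm deep, plate top at 15 mm, knob top at 41 mm (neck 8, straight head 18 mm). Loose, under 0.25 kg, knob up on a 16 mm board. Belongs on jar_square: flange enters the mouth with 6 mm play all round, plate on rim, origin then 67 mm above the jar's.
- lid_oval: Long OVAL lid: plate 118 x 76, bar knob 44 x 16 (grip across y), flange 86 x 44 mm, long sides along x. Origin: centre of flange underside; flange 8 mm deep, plate top at 15 mm, knob top at 41 mm (neck 8, straight head 18 mm). Loose, under 0.25 kg, knob up on a 16 mm board. Belongs on jar_oval: flange enters the mouth with 6 mm play all round, plate on rim, origin then 52 mm above the jar's.
- jar_small: Tall narrow ROUND jar, open top, 68 mm outside diameter, 95 mm high, mouth 56 mm across. Round, so its yaw does not matter. Loose, 0.25 to 0.5 kg, upright on a ware board 16 mm thick. Buff clay. Origin: centre of its underside; z up.
- jar_large: Wide ROUND jar, open top, slightly bellied, 108 mm across (100 mm at the rim), 85 mm high, mouth 86 mm across. Round, so its yaw does not matter. Loose, 0.25 to 0.5 kg, upright on a ware board 16 mm thick. Buff clay. Origin: centre of its underside; z up.
- jar_square: SQUARE jar, open top, 82 x 82 mm outside, 75 mm high, mouth 68 x 68 mm. Sides along its own x and y. Loose, 0.25 to 0.5 kg, upright on a ware board 16 mm thick. Buff clay. Origin: centre of its underside; z up.
- jar_oval: Long OVAL jar (straight sides, round ends), open top, 112 x 70 mm outside, 60 mm high, mouth 98 x 56 mm. Long side along its own x. Loose, 0.25 to 0.5 kg, upright on a ware board 16 mm thick. Buff clay. Origin: centre of its underside; z up.
- water_bowl: White bowl, 96 mm across, 45 mm high, loose, beside one board. Not part of the job. Origin: centre of its underside.
- plaque: Round flat grey clay ornament, 84 mm across, 9 mm thick, with a small hanging hole, loose, beside one board. Not part of the job. Origin: centre of its underside.
Mind the look-alikes: they are no part of the job. What is shaped like the lid_square but orange is not meant.

How it is judged (in metres and radians):
At the end, for the whole second after the job is handed in: Each lid sits level (0.08 rad) on the jar of its own shape and size, centred within 10 mm, within 4 mm of fully seated, square and oval lids turned to match within 0.3 rad (any symmetric way round); jars upright, within 40 mm of where they stood; all released and at rest (horizontal distance between lid_small and jar_small below 0.01 m and z of lid_small in the frame of jar_small between 0.083 and 0.091 m and angle between each of lid_small, jar_small, lid_large, jar_large, lid_square, jar_square, lid_oval, jar_oval's own z axis and vertical below 0.08 rad and distance of each of jar_small, jar_large, jar_square, jar_oval from where it was at the start of the episode below 0.04 m and linear speed of each of lid_small, jar_small, lid_large, jar_large, lid_square, jar_square, lid_oval, jar_oval below 0.02 m/s and horizontal distance between lid_large and jar_large below 0.01 m and z of lid_large in the frame of jar_large between 0.073 and 0.081 m and horizontal distance between lid_square and jar_square below 0.01 m and z of lid_square in the frame of jar_square between 0.063 and 0.071 m and (angle between the x axis of lid_square and the x axis of jar_square, either way round below 0.3 rad or angle between the x axis of lid_square and the y axis of jar_square, either way round below 0.3 rad) and horizontal distance between lid_oval and jar_oval below 0.01 m and z of lid_oval in the frame of jar_oval between 0.048 and 0.056 m and angle between the x axis of lid_oval and the x axis of jar_oval, either way round below 0.3 rad); the robot touches nothing.
It fails at once if a lid is dropped: it moves faster than 0.7 m/s with no finger on it (a free fall of about 25 mm) ((linear speed of lid_small above 0.7 m/s and contact force between the fingers and lid_small below 0.02 N) or (linear speed of lid_large above 0.7 m/s and contact force between the fingers and lid_large below 0.02 N) or (linear speed of lid_square above 0.7 m/s and contact force between the fingers and lid_square below 0.02 N) or (linear speed of lid_oval above 0.7 m/s and contact force between the fingers and lid_oval below 0.02 N)).
It fails at once if a jar is pushed more than 40 mm from its place (distance of any of jar_small, jar_large, jar_square, jar_oval from where it was at the start of the episode above 0.04 m).
It fails at once if a jar is tipped by more than 0.35 rad (angle between any of jar_small, jar_large, jar_square, jar_oval's own z axis and vertical above 0.35 rad).
It fails at once if the water bowl or the round ornament is moved by more than 20 mm (distance of any of water_bowl, plaque from where it was at the start of the episode above 0.02 m).
It also fails if it takes over 115 s, if anything falls off the work surface, if the arm or the gripper's body presses on something with over 40 N, if the wrist force passes 120 N, or if a joint passes its speed limit or range.

## Robot

A 6-joint arm with a two-finger parallel gripper is mounted at the origin on the work surface. World frame = base frame: x ahead of the robot, y to its left, z up, the work surface at z = 0. Lengths are in m, angles in degrees, forces in N, time in s.
With the tool pointing down it reaches from about 0.325 to 0.85 m from the base axis. Payload 15.5 kg.
Tool frame: the origin (TCP) lies midway between the tips of the shut fingers; the grasp point (between the pads) lies 19 mm behind it; z points along the fingers, y is the line along which they close (so a half turn about z gives the same grasp; the last joint's range is limited). The gripper opens to 91 mm and grips with 3 to 60 N. Pads are 32 mm wide; open, the fingers measure 118 mm over their backs; the gripper's body (76 mm by 178 mm) begins 60 mm behind the grasp point.
Start: joints at [-5.472, 28.281, 77.091, -0, 74.628, -5.472], TCP at [0.625, 0, 0.214] pointing down, gripper open.
Joint ranges: [-166.48, 166.48], [-47.26, 123.95], [12.59, 153.08], [-70.14, 250.14], [6.76, 159.57], [-176.63, 176.63]. Speed limits (degrees/s): [108.29, 108.29, 147.25, 172.46, 172.46, 172.46].

## Interface

Orientations are given as a 3x3 rotation matrix whose columns are the frame's x, y, z axes.
In Python, from bench import ctrl gives the robot as it stands. The module is installed in compiled form; this text tells all that it offers. Calls block until the motion is done:
- ctrl.goto(position, orientation): joint-space move of the TCP to a pose.
- ctrl.move_l(position, vel=0.15, ori=None, contact_N=None): straight line of the TCP; ori=None keeps the orientation; vel is the mean speed in m/s. With contact_N (N) it stops when the force on the tool has changed by that much, and returns True; else False.
- ctrl.movej(angles): joint-space move.
- ctrl.command_gripper(opening): opening from 0.0 (shut) to 1.0 (fully open); the grip force is fixed at half the most; returns when the fingers have stopped.
- ctrl.sleep(seconds).
- ctrl.ik(position, orientation): joint angles nearest the present ones, or None.
- ctrl.read_camera(name): name is "scene" or "side" or "wrist"; returns the picture (480x640x3 uint8, blue, green, red); there is no depth.
- ctrl.camera_params(name): a dict with "fx", "fy", "cx", "cy" (pixels), "pose" (4x4, takes a point from camera to world coordinates); the wrist camera has in their place "T_tool_cam" (4x4, takes a point from camera to tool coordinates, whose origin is the TCP and whose axes are the flange's). Camera axes: x right, y up, looking along -z (the intrinsics and any distortion apply to the point x, -y, -z); pixel columns grow to the right and rows downward; lengths in m; the calibration is good to about 2 mm. A picture is of the moment at which its call begins: read the wrist's pose just before it. camera_params takes no time and is no camera call.
A pose or a line that the arm cannot do raises ctrl.MotionError and nothing moves.
- ctrl.sign_off(): hands the job in; it is judged then, once.
Readings, each from a call of its own:
- ctrl.current_t(): time.
- ctrl.current_q(): joint angles.
- ctrl.current_dq(): joint speeds.
- ctrl.current_effort(): joint torques, N m.
- ctrl.current_tool_pos(): TCP position.
- ctrl.current_eef_rot(): TCP orientation.
- ctrl.current_contact_force(): force on the tool from outside, world axes, zero at the start.
- ctrl.current_wrist_torque(): the same for the moment, N m.
- ctrl.current_grip_width(): opening from 0.0 (shut) to 1.0 (fully open).
- ctrl.current_grasp_force(): force on a finger pad.
Only numpy, scipy, OpenCV 4.12 (cv2) and the standard library are available. Lean on these libraries where they do the work, as an engineer would, in place of code of your own. Each camera call takes 0.05 s, during which the arm holds its last target. There are 200 camera calls.

## Working session

There is one attempt and no reset: what is moved stays moved. The work goes in short steps, each a Python script; the robot and the scene stay as the last script left them, time stands still between calls to the robot, and variables do not carry over. Pictures are saved under pics/ and viewed, at most 14 in all, crops included, and the job is handed in when it is done.

```bash
mkdir -p pics
python3 - <<'E'
from bench import ctrl
import cv2, numpy as np
np.set_printoptions(precision=4,suppress=True)
for n in("scene","side","wrist"):
    im=ctrl.read_camera(n); cv2.imwrite(f"pics/{n}0.png",im); print(n,ctrl.camera_params(n))
print(ctrl.current_t(),ctrl.current_eef_rot())
E
```

```text
scene {'fx': 475.622686214748, 'fy': 475.622686214748, 'cx': 316.3485336567223, 'cy': 242.6236783026117, 'pose': array([[-0.7773, -0.3543,  0.5198,  1.2517],
       [ 0.6287, -0.4095,  0.6611,  0.7665],
       [-0.0213,  0.8407,  0.5411,  0.6887],
       [ 0.    ,  0.    ,  0.    ,  1.    ]])}
side {'fx': 530.902925001599, 'fy': 530.902925001599, 'cx': 315.80486993041575, 'cy': 243.2858283296949, 'pose': array([[ 0.8124,  0.39  , -0.4335,  0.0983],
       [-0.5831,  0.5509, -0.597 , -0.7271],
       [ 0.006 ,  0.7378,  0.675 ,  0.873 ],
       [ 0.    ,  0.    ,  0.    ,  1.    ]])}
wrist {'fx': 405.0347782036197, 'fy': 405.0347782036197, 'cx': 315.6963439040269, 'cy': 240.45819378870223, 'T_tool_cam': array([[-0.0003,  0.9546,  0.298 ,  0.0854],
       [ 1.    ,  0.0004, -0.    ,  0.0005],
       [-0.0001,  0.298 , -0.9546, -0.1713],
       [ 0.    ,  0.    ,  0.    ,  1.    ]])}
0.15 [[ 0.      1.     -0.0009]
 [ 1.     -0.      0.0001]
 [ 0.0001 -0.0009 -1.    ]]
```

View pics/scene0.png

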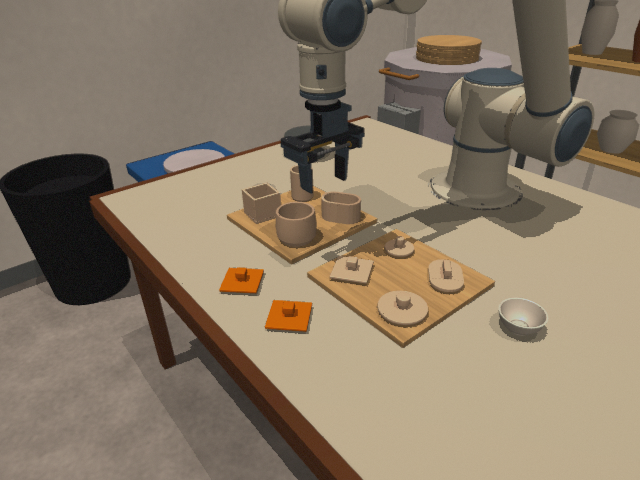

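View pics/side0.png

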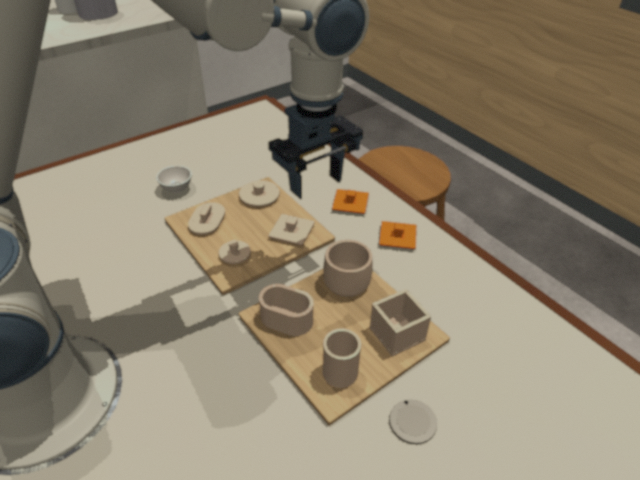

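The lids on their own board: scene view has small (400,248), square (352,270), oval (446,275), large (403,307). The side view has them at (235,252), (291,230), (207,218), (258,193). The jars stand on the second board. The square look-alikes are orange, at scene (242,280) and (289,315), and off the board, so the pale one at (352,270) is meant. Next come rough positions and wrist close-ups.

```bash
cat > h.py <<'E'
from bench import ctrl
import cv2, numpy as np
np.set_printoptions(precision=4,suppress=True)
def cam(n):
    p=ctrl.camera_params(n)
    if n=="wrist":
        T=np.eye(4);T[:3,:3]=ctrl.current_eef_rot();T[:3,3]=ctrl.current_tool_pos();T=T@p["T_tool_cam"]
    else: T=np.array(p["pose"])
    return p,T
def cast(c,u,v,z):
    p,T=c
    d=T[:3,:3]@np.array([(u-p["cx"])/p["fx"],-(v-p["cy"])/p["fy"],-1])
    return T[:3,3]+d*(z-T[2,3])/d[2]
def down(a):  # closing axis (tool y) at world angle a deg
    a=np.radians(a); y=np.array([np.cos(a),np.sin(a),0]);z=np.array([0,0,-1.])
    return np.c_[np.cross(y,z),y,z]
E
python3 - <<'E'
from h import *
c=cam("side");s=cam("scene")
for n,a,b,z in [("small",(235,245),(400,241),.05),("square",(291,224),(352,263),.05),("oval",(206,211),(447,267),.05),("large",(258,187),(403,299),.05),
 ("jsmall",(342,345),(302,172),.105),("jlarge",(348,258),(296,212),.1),("jsq",(401,309),(262,192),.09),("joval",(287,297),(341,200),.075),("bowl",(174,175),(522,310),.045),("plaque",(413,421),None,.009)]:
    print(n,cast(c,*a,z)[:2],cast(s,*b,z)[:2] if b else"")
R=down(0)
q=ctrl.current_q(); print(R-ctrl.current_eef_rot())
for i,xy in enumerate([(.58,.2),(.58,-.1)]):
    ctrl.goto([*xy,.32],ctrl.current_eef_rot()); ctrl.sleep(.3)
    c=cam("wrist"); im=ctrl.read_camera("wrist"); cv2.imwrite(f"pics/w{i}.png",im); np.save(f"w{i}.npy",c[1]); print(ctrl.current_tool_pos(),ctrl.current_t())
E
```

```text
small [0.4728 0.1028] [0.4766 0.1161]
square [0.6183 0.0905] [0.6305 0.1083]
oval [0.4753 0.2519] [0.4776 0.2606]
large [0.6306 0.2632] [0.638  0.2731]
jsmall [ 0.4737 -0.2917] [ 0.4808 -0.2739]
jlarge [ 0.6232 -0.1195] [ 0.6348 -0.0987]
jsq [ 0.6258 -0.2819] [ 0.627  -0.2685]
joval [ 0.4707 -0.1175] [ 0.4737 -0.1079]
bowl [0.4779 0.4452] [0.477 0.448]
plaque [ 0.5221 -0.4402] 
[[-0.      0.      0.0009]
 [ 0.      0.     -0.0001]
 [-0.0001  0.0009 -0.    ]]
[0.5802 0.1993 0.3196] 1.4167
[ 0.5801 -0.0994  0.32  ] 2.9167
```

View pics/w0.png

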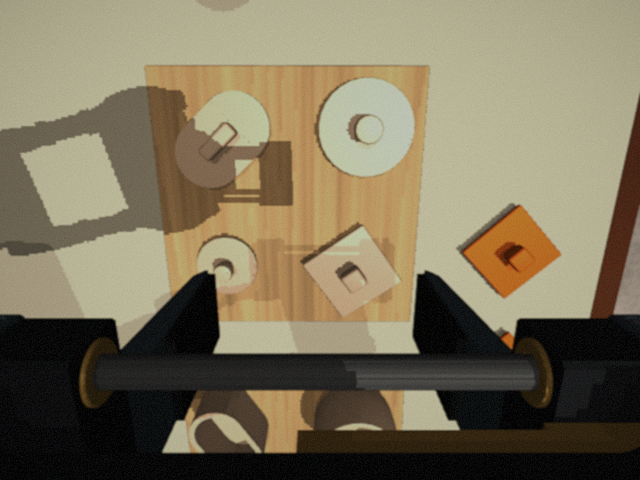

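View pics/w1.png

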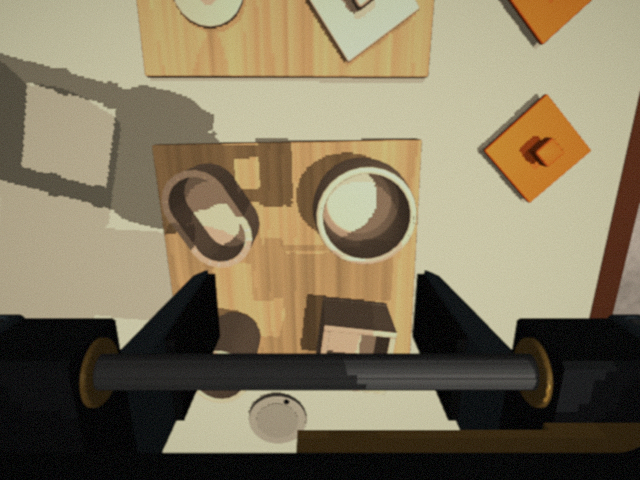

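Wrist views: w0 shows oval lid (222,140), large (366,127), small (226,265), square (352,271). The orange squares are at (511,250) and below it. w1 shows oval jar (210,214), large jar (365,213), the small and square jars near (230,350) and (358,340), and the plaque at (278,417). Next I take near-vertical pictures centred on each object and segment them.

```bash
cat > seg.py <<'E'
from h import *
# name: x,y, height of measured outline, approx equivalent radius (m)
OBJ={"joval":(.471,-.113,.076,.050),"jlarge":(.627,-.110,.101,.050),"jsquare":(.626,-.277,.091,.046),"jsmall":(.475,-.285,.111,.034),
"small":(.474,.108,.031,.037),"square":(.622,.098,.031,.050),"large":(.633,.267,.031,.053),"oval":(.475,.255,.031,.048)}
def crop(n):
    im=cv2.imread(f"pics/v_{n}.png"); T=np.load(f"pics/v_{n}.npy"); return im,(ctrl.camera_params("wrist"),T)
E
python3 - <<'E'
from seg import *
R=down(0)
for n,(x,y,z,r) in OBJ.items():
    ctrl.goto([x,y-.085,.32],R); ctrl.sleep(.25)
    c=cam("wrist"); cv2.imwrite(f"pics/v_{n}.png",ctrl.read_camera("wrist")); np.save(f"pics/v_{n}.npy",c[1])
print(ctrl.current_t())
rows=[]
for n in OBJ:
    im,c=crop(n); im=cv2.copyMakeBorder(im,100,100,100,100,cv2.BORDER_CONSTANT)
    w=im[114:314,316:516]; s=cv2.cvtColor(w,cv2.COLOR_BGR2HSV)[...,1]
    rows.append(np.vstack([w,cv2.cvtColor(s,cv2.COLOR_GRAY2BGR)]))
m=np.hstack(rows); m=np.vstack([m[:,:800],m[:,800:]]); cv2.imwrite("pics/mont.png",cv2.resize(m,(600,600)))
E
```

```text
11.475
```

View pics/mont.png

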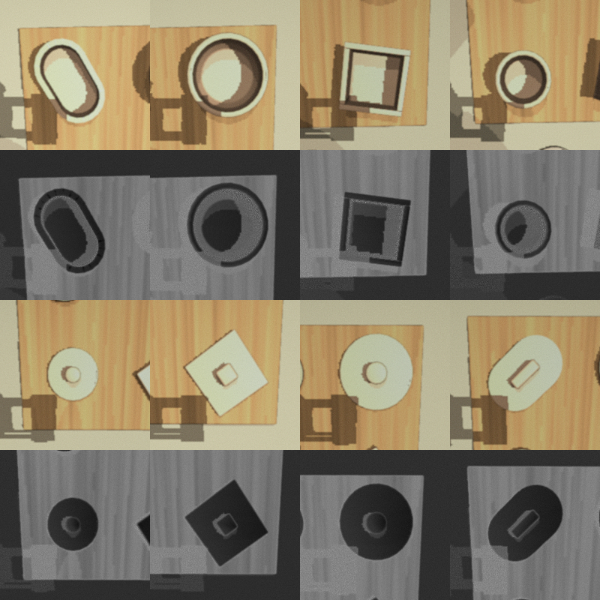

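The crops show each object near-vertical and centred. Clay plates and rims have low saturation and stand out cleanly, and the square lid here is pale clay, not orange, with its knob at about (224,373) in the montage. I'll fit the outlines next and check their sizes.

```bash
cat > fit.py <<'E'
from seg import *
def fit(n,thr):
    z=OBJ[n][2]; im,c=crop(n); s=cv2.GaussianBlur(cv2.cvtColor(im,cv2.COLOR_BGR2HSV)[...,1],(3,3),0)
    m=(s<thr).astype(np.uint8); m=cv2.morphologyEx(m,cv2.MORPH_OPEN,np.ones((2,2)))
    w=np.zeros_like(m); w[0:230,200:440]=1; cnt=cv2.findContours(m*w,cv2.RETR_EXTERNAL,cv2.CHAIN_APPROX_NONE)[0]
    # parts lying inside the object's expected footprint
    pts=[]
    for k in cnt:
        P=np.array([cast(c,u,v,z)[:2] for u,v in k[:,0]]); 
        if len(k)>15 and np.abs(P-np.array(OBJ[n][:2])).max()<.075: pts.append(P)
    P=np.vstack(pts); H=cv2.convexHull((P*1e3).astype(np.float32))
    if n[-5:] in("small","large"): (x,y),r=cv2.minEnclosingCircle(H); return np.array([x,y,0,2*r,cv2.contourArea(H)/(np.pi*r*r)])
    (x,y),(a,b),t=cv2.minAreaRect(H)
    if b>a:a,b,t=b,a,t+90
    return np.array([x,y,(t+90)%180-90,a,b])
if __name__=="__main__":
    for n in OBJ:
        for t in(65,80,95): 
            try: print(n,t,fit(n,t))
            except Exception as e: print(n,t,"fail",e)
E
python3 fit.py
```

```text
joval 65 [ 466.4036 -121.7438  -58.4319  112.149    70.1913]
joval 80 [ 466.3705 -121.7853  -58.5542  113.1754   71.1144]
joval 95 [ 466.5784 -121.6796  -58.5235  114.2041   72.3081]
jlarge 65 [ 631.6295 -112.0752    0.       97.8159    0.9745]
jlarge 80 [ 631.5475 -112.1251    0.       99.0476    0.9742]
jlarge 95 [ 631.3887 -112.2284    0.      100.028     0.9791]
jsquare 65 [ 626.5945 -282.7794   82.9978   80.8785   80.8542]
jsquare 80 [ 626.5867 -282.8601   -6.6627   81.8668   81.6308]
jsquare 95 [ 626.418  -282.8585   -6.8124   82.7423   82.6111]
jsmall 65 [ 475.4524 -290.5938    0.       65.6341    0.9674]
jsmall 80 [ 475.2137 -290.5876    0.       66.7839    0.9684]
jsmall 95 [ 475.1647 -290.7036    0.       67.768     0.9708]
small 65 [473.07   107.6055   0.      71.9234   0.981 ]
small 80 [473.04   107.7092   0.      73.1975   0.9757]
small 95 [473.0259 107.6863   0.      74.0851   0.9831]
square 65 [625.8884  98.2181 -54.9058  85.9519  85.7408]
square 80 [625.7929  98.2023  35.1727  86.9604  86.9007]
square 95 [625.8813  98.1896  35.1619  88.3025  87.963 ]
large 65 [636.9152 268.3863   0.     104.0306   0.9838]
large 80 [636.8849 268.3737   0.     105.0363   0.983 ]
large 95 [636.8712 268.4544   0.     106.0578   0.986 ]
oval 65 [478.3294 256.5371  42.6318 114.4462  75.7416]
oval 80 [478.1546 256.6846  42.9119 115.7695  76.9137]
oval 95 [478.55   256.5417  42.6124 116.4113  77.4735]
```

The sizes agree with the descriptions: oval jar 112x70, large jar 100, square jar 82, small jar 68, and plates 74, 88, 106 and 117x77. I'll start with the small lid.

```bash
cat > pp.py <<'E'
from fit import *
def pp(lid,jar,seat,ap,al,knob):
    """ap/al: closing angle at pick / place"""
    L=fit(lid,80)/1e3; J=fit(jar,80)/1e3
    up=.20
    ctrl.goto([L[0],L[1],.12],down(ap)); ctrl.command_gripper(.6)
    ctrl.move_l([L[0],L[1],.06],vel=.15)
    hit=ctrl.move_l([L[0],L[1],.034],vel=.04,contact_N=5); print("hit",hit,ctrl.current_tool_pos())
    ctrl.command_gripper(0.0)
    w=ctrl.current_grip_width()*91; print("width",w,"force",ctrl.current_grasp_force())
    if abs(w-knob)>4: print("BAD GRASP"); return
    zp=ctrl.current_tool_pos()[2]
    ctrl.move_l([L[0],L[1],.06],vel=.06); ctrl.move_l([L[0],L[1],up],vel=.15)
    print("width",ctrl.current_grip_width()*91)
    ctrl.goto([J[0],J[1],up],down(al)); ctrl.sleep(.2)
    zs=zp+seat   # lid origin rises from .016 to .016+seat
    ctrl.move_l([J[0],J[1],zs+.014],vel=.12); ctrl.sleep(.2)
    hit=ctrl.move_l([J[0],J[1],zs-.003],vel=.02,contact_N=3)
    p=ctrl.current_tool_pos(); print("seat hit",hit,"z-zs mm",(p[2]-zs)*1e3,"xy err",(p[:2]-J[:2])*1e3,ctrl.current_contact_force(),"w",ctrl.current_grip_width()*91)
    if not hit or p[2]-zs>.003: print("NOT SEATED"); return
    ctrl.command_gripper(.6); ctrl.move_l([J[0],J[1],p[2]+.07],vel=.12); print("t",ctrl.current_t())
E
python3 - <<'E'
from pp import *
pp("small","jsmall",.087,0,0,22)
E
```

```text
hit False [0.4731 0.1077 0.034 ]
width 21.211816058972047 force 30.000462234020233
width 21.42572839075925
seat hit True z-zs mm -0.17261805178200862 xy err [-0.1061  0.0425] [-0.6632  0.7325  6.3697] w 21.214198597636642
t 21.325
```

```bash
sed -i 's/ctrl.goto(\[L\[0\],L\[1\],.12\]/ctrl.goto([L[0],L[1],.2]/; s/p\[2\]+.07\],vel=.12/.2],vel=.12/' pp.py
python3 - <<'E'
from pp import *
pp("large","jlarge",.077,0,0,30)
cv2.imwrite("pics/side1.png",ctrl.read_camera("side"))
E
```

```text
hit False [0.637  0.2684 0.0341]
width 29.089955665854106 force 30.000426471233368
width 29.380392020420263
seat hit True z-zs mm -0.06212615276487976 xy err [-0.1225  0.0241] [-0.4089 -0.2742  6.3981] w 29.336634524552164
t 32.4417
```

View pics/side1.png

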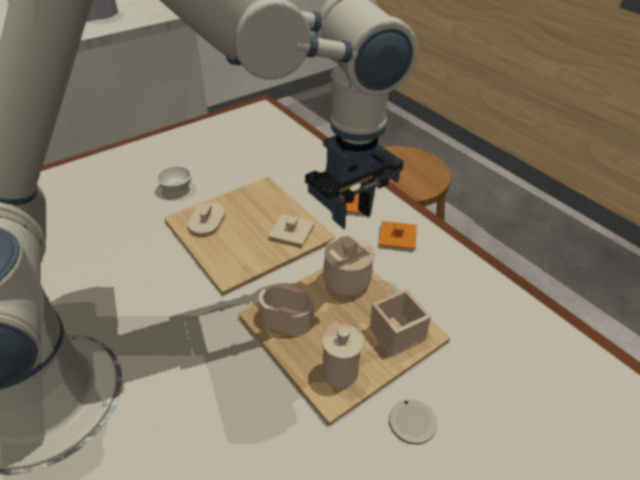

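The small lid at (343,340) and the large lid at (348,250) sit on their jars. The oval lid (207,218) and square lid (291,230) remain.

Run:
```python
from pp import *
pp("square","jsquare",.067,35.2,-6.75,24)
pp("oval","joval",.052,42.8-90,-58.5+90,16)
R=down(0)
ctrl.goto([.55,-.27,.36],R); ctrl.sleep(.3)
cv2.imwrite("pics/wf.png",ctrl.read_camera("wrist"))
cv2.imwrite("pics/sidef.png",ctrl.read_camera("side")); print(ctrl.current_t())
```

```text
hit False [0.6259 0.0982 0.0341]
width 23.710057589358357 force 30.000271797180176
width 23.63631691306666
seat hit True z-zs mm -0.19354434473974058 xy err [-0.1459  0.0108] [-0.0534  1.1181  5.7778] w 23.27929874931907
t 42.6583
hit False [0.4782 0.2567 0.034 ]
width 15.713641733201076 force 30.0002583861351
width 15.3905839389174
seat hit True z-zs mm -0.259605515359293 xy err [-0.1327  0.0601] [ 0.478  -0.124   4.2433] w 15.714544916025647
t 54.9417
56.2667
```

View pics/wf.png

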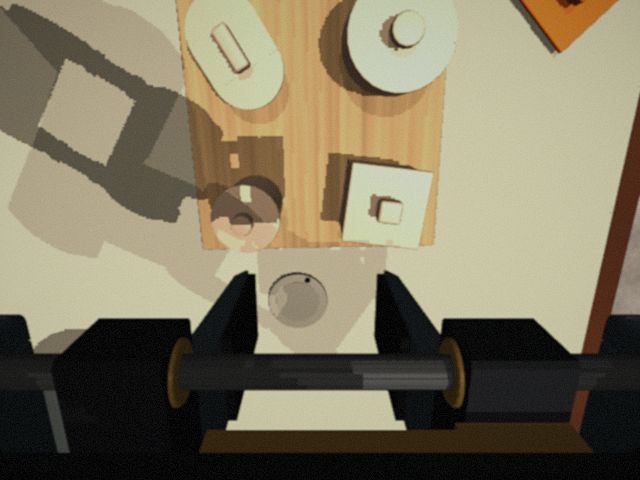

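View pics/sidef.png

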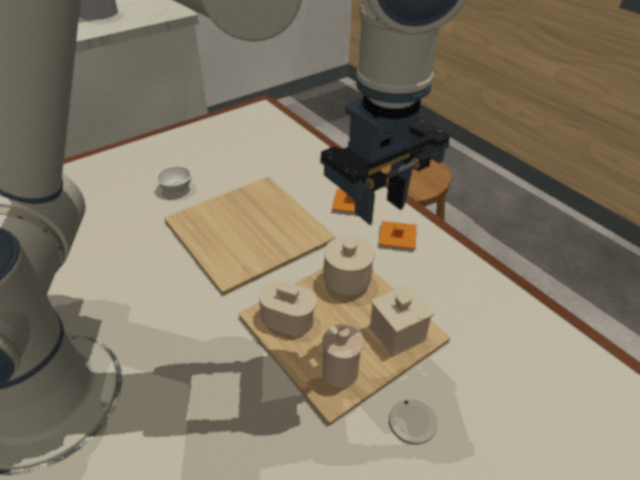

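All four lids are level, seated and turned to match. In the side view they are at (343,345), (348,262), (401,310) and (288,302), with the bowl (174,180) and ornament (413,421) unmoved. The seating contacts came within 0.3 mm of the expected heights, so every flange is inside its mouth.

```bash
python3 -c "
from bench import ctrl
print(ctrl.sign_off())"
```

```text
the job is handed in; nothing more can be done
None
```

All four lids are seated on their own jars, knob up and turned to match, with the bowl and ornament undisturbed in the final pictures; the job was handed in at about 56 s of the 115 s allowed.

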